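# Show the solder side of a board to the bench camera with an inspection mirror

## Task

Lift the board in its yellow-gripped carrier out of the blue parking stand and stand it on edge, fully down, in the groove of the grey inspection stand, with the red-dotted solder side facing the side where the white cross is painted on the base. Then take the blue-handled inspection mirror from its rest and hold it upright in the air over the white cross, about level with the camera lens, angled so that the lens sees the red dot in the middle of the glass. Finish while still holding the mirror steady at that angle; leave the other things on the bench alone.

Things in the scene. Friction and masses are not known exactly. Their poses are not given: they have to be found in the camera images.
- inspection_stand: Fixed grey inspection stand, level; position and yaw vary. Origin: on the table under the centre of the groove. Base plate 8 mm thick. The groove for the carrier runs along the stand's y axis between two black uprights. Beside it stands a small camera that looks along the stand's +x, past the groove's end; on the +x side a white cross in a ring, 30 mm across, is painted on the plate.
- groove_floor (a point): Centre of the groove's floor, 8 mm above the table; the carrier's origin belongs here, its axes along the stand's. Groove: 7.5 mm wide (x), 101.5 mm between its end walls (y), in uprights 50 mm high above the floor at y = +-50 mm (outer faces +-57), with flared mouths above them (overall top 68 mm above the table).
- lens (a point): Front of the camera lens: x = -20, y = 84, z = 105 mm in the inspection stand's frame, looking along its +x. The grey camera body is 38 x 34 x 36 mm, x from -63 to -20 mm, on a post; its top is 123 mm above the table.
- marker_seat (a point): Where the red dot is once the carrier is seated the right way round: x = 2.5, y = 14, z = 85 mm in the inspection stand's frame.
- mirror_spot (a point): Where the middle of the mirror's glass belongs: over the white cross, x = 100, y = 84, z = 95 mm in the inspection stand's frame; 120 mm from the lens and 120 mm from the seated red dot.
- midpoint (a point): Midway between lens and seated dot: x = -8.75, y = 49, z = 95 mm in the inspection stand's frame. Both being equally far from the mirror spot, a mirror there shows the dot to the lens in the middle of its glass when its normal points at this point (17.8 degrees from the stand's -x axis, leaning to -y).
- parking_stand: Fixed blue stand with the same pair of grooved uprights and 8 mm plate; origin on the table under the groove's centre, groove along its y axis. Position and yaw vary. The carrier starts in it.
- board_carrier: Loose aluminium frame 98 mm wide (y), 5 mm thick (x), 111 mm high (z), 0.17 kg, on edge; origin at the middle of its lower edge. The board's parts stand out up to 25 mm on its -x side; the green solder side with the red dot looks to its +x. On top a yellow grip bar 12 mm thick (x), 42 mm long (y), from z = 119 to 135 mm, on a 5 mm neck.
- carrier_grip (a point): Centre of the yellow grip bar, 127 mm above the carrier's lower edge; grasp it from above across its 12 mm thickness (along the carrier's x).
- marker (a point): Red dot, 15 mm across, on the carrier's solder side: x = 2.5, y = 14, z = 77 mm in the carrier's frame.
- mirror_rest: Fixed grey rest with two notched posts; position and yaw vary. Origin on the table under the place to grip. The handle lies along its y axis, 50 mm above the table, in notches 15 mm wide, 12 mm deep, at y = -40 and +40 mm (posts 8 mm thick, 36 mm wide, tops 60 mm up). Lift the mirror straight up out of it.
- mirror: Loose inspection mirror, 0.07 kg, lying in the rest. Origin in the middle of its glass (48 mm wide along y, 44 mm high along z); +x points squarely out of the glass, z up. Blue handle along +y, from y = 37 to 147 mm, 12 mm thick (x), 14 mm high (z); its axis lies 4 mm behind the glass (x = -4 mm, z = 0).
- mirror_grip (a point): Point on the handle's axis midway between the posts of the rest, near the mirror's centre of mass: x = -4, y = 90, z = 0 mm in the mirror's frame; grasp from above across the 12 mm thickness.
- side_cutters: Blue-handled side cutters, a bystander lying behind the clamp fixture.
- solder_reel: Reel of solder wire 60 mm across, a bystander.
- tweezers: Steel tweezers, a bystander at the front of the table.
- tape_roll: Roll of tape, a bystander on top of the blue parts drawers.

How it is judged:
By the outcome, as a careful person would: the job done as asked, in the order asked, and still so for the second after the job is handed in, while the arm keeps its last pose, push and grip.
It also fails if it takes over 54 s, if anything falls off the work surface, if the arm or the gripper's body presses on something with over 40 N, if the wrist force passes 120 N, or if a joint passes its speed limit or range.

## Robot

A 7-joint arm with a two-finger parallel gripper is mounted at the origin on a cart in front of the work surface, level with it; the furniture and walls round the work are solid. World frame = base frame: x ahead of the robot, y to its left, z up, the work surface at z = 0. Lengths are in m, angles in rad, forces in N, time in s.
With the tool pointing down it reaches from about 0.35 to 0.9 m from the base axis. Payload 8.1 kg.
Tool frame: the origin (TCP) lies at the very end of the fingers, on their centre line; the grasp point (between the pads) lies 19 mm behind it (manip.tcp_to_grasp is the distance from the TCP to the grasp point, in m); z points along the fingers, y is the line along which they close (so a half turn about z gives the same grasp; the last joint's range is limited). The gripper opens to 92 mm and grips with 3 to 60 N. Pads are 19 mm wide; open, the fingers measure 130 mm over their backs; the gripper's body (75 mm by 190 mm) begins 47 mm behind the grasp point.
Start: joints at [-1.398, 0.434, 0.025, 1.573, -0.012, 1.134, -0.075], TCP at [0.17, 0.601, 0.227] pointing down, gripper open.
Joint ranges: [-2.62, 2.62], [-0.44, 2.09], [-1.27, 1.32], [0.08, 2.57], [-1.32, 4.46], [0.12, 2], [-2.74, 2.74]. Speed limits (rad/s): [2.22, 2.22, 3.01, 3.01, 3.14, 3.14, 3.14].

## Interface

Orientations are given as a rotation vector (axis times angle).
In Python, from plant import manip, viewer, workorder gives the robot as it stands.
- The arm moves only by the shell command python3 -m jog 'ROWS'. ROWS is JSON, a list that holds one entry, the list of rows, each a list of 7 numbers: the shift along the tool's x, y, z in m, then the turn, a rotation vector about the tool's x, y, z in degrees, then the finger opening in m, from 0 to 0.0918. A call has 1 to 20 rows; each row shifts and turns the commanded pose from where the row before left it, along the tool's axes as they then stand; what a row does not reach is not made up. A row lasts 1/8 s, in which the tool goes at most 62.5 mm and 10.7 degrees, less where a joint would pass 70% of its speed; a pose out of reach is approached as far as the arm can. A call is refused whole if a number of a shift passes 0.0625 or a number of a turn 10.7, either way. A call with a gripper value outside its range is refused whole. The fingers move at their own pace and stop on an object; the grip force is fixed at half the most. Time passes only in rows, so rows that do not move let the fingers close. It gives the time, the measured TCP pose, the force, the opening and the grip force at its end, in the units of the state.
- manip.observe(): the state, without advancing time (a new reading comes with each control period).
- viewer.read_camera(name): name is "scene" or "top" or "wrist"; returns a dict with "pixels" (384x512x3 uint8, red, green, blue), "mtx" (3x3 intrinsics, pixels), "T" (4x4, takes a point from camera to world coordinates). Camera axes: x right, y down, z forward; pixel columns grow to the right and rows downward; lengths in m; the calibration is good to about 2 mm. A picture is of the moment at which its call begins. There is no depth.
- workorder.job_done(): hands the job in; it is judged then, once.
The state is a dict: "t": time; "joint_pos": joint angles; "dq": joint speeds; "joint_efforts": joint torques, N m; "tcp_pos": TCP position; "tool_rot": TCP orientation; "contact_force": force on the tool from outside, world axes, zero at the start; "wrist_torque": the same for the moment, N m; "opening": finger opening in m; "grasp_force": force on a finger pad.
Only numpy, scipy, OpenCV 4.12 (cv2) and the standard library are available. Lean on these libraries where they do the work, as an engineer would, in place of code of your own. Each camera call takes 0.05 s, during which the arm holds its last target. There are 200 camera calls.

## Working session

There is one attempt and no reset: what is moved stays moved. The work goes in short steps, Python scripts to look and compute and a shell command to move; the robot and the scene stay as the last step left them, time stands still between calls to the robot, and variables do not carry over. Pictures are saved under pics/ and viewed, at most 10 in all, crops included, and the job is handed in when it is done.

```bash
mkdir -p pics; ls; python3 - <<'E'
from plant import manip, viewer
import cv2,numpy as np
for n in ["scene","top"]:
    r=viewer.read_camera(n); cv2.imwrite(f"pics/{n}0.png",cv2.resize(r["pixels"][:,:,::-1],(800,600),interpolation=cv2.INTER_CUBIC))
    np.savez(f"{n}0.npz",**r); print(n,r["mtx"].tolist(),np.round(r["T"],4).tolist())
s=manip.observe(); print(s["t"],s["tcp_pos"],s["tool_rot"],s["opening"],manip.tcp_to_grasp)
E
```

```text
pics
scene [[454.471807126266, 0.0, 255.01853838847578], [0.0, 454.471807126266, 186.94578663682728], [0.0, 0.0, 1.0]] [[0.8392, -0.2684, 0.473, 0.0524], [-0.5434, -0.3792, 0.749, -0.7365], [-0.0217, -0.8856, -0.464, 0.5892], [0.0, 0.0, 0.0, 1.0]]
top [[450.1990258599541, 0.0, 260.4579746914209], [0.0, 450.1990258599541, 189.56928240169833], [0.0, 0.0, 1.0]] [[-0.0245, -0.9873, 0.1569, 0.3814], [-0.9993, 0.0285, 0.0233, 0.0242], [-0.0275, -0.1562, -0.9873, 1.0108], [0.0, 0.0, 0.0, 1.0]]
0.1 [0.17012289 0.60092318 0.22602095] [-4.31958471e-01 -3.11167696e+00  2.24138762e-03] 0.0920932106540408 0.0188
```

View pics/scene0.png

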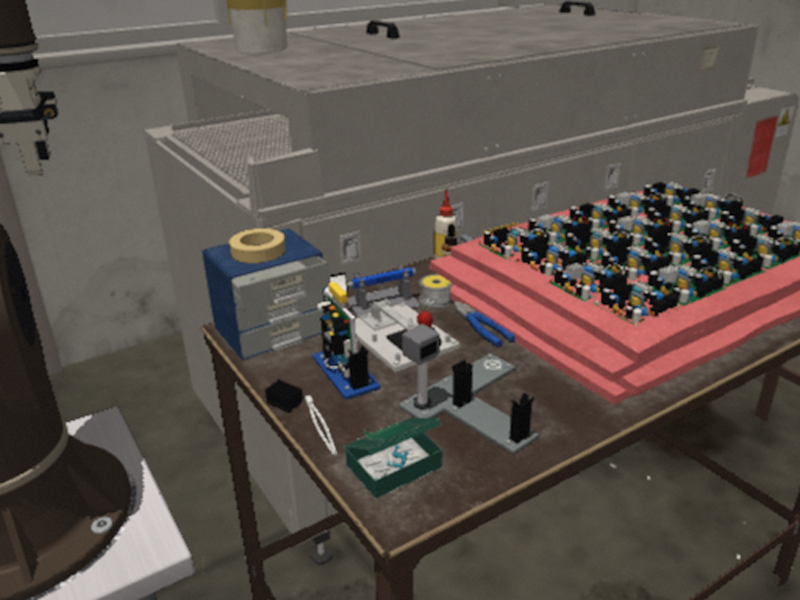

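View pics/top0.png

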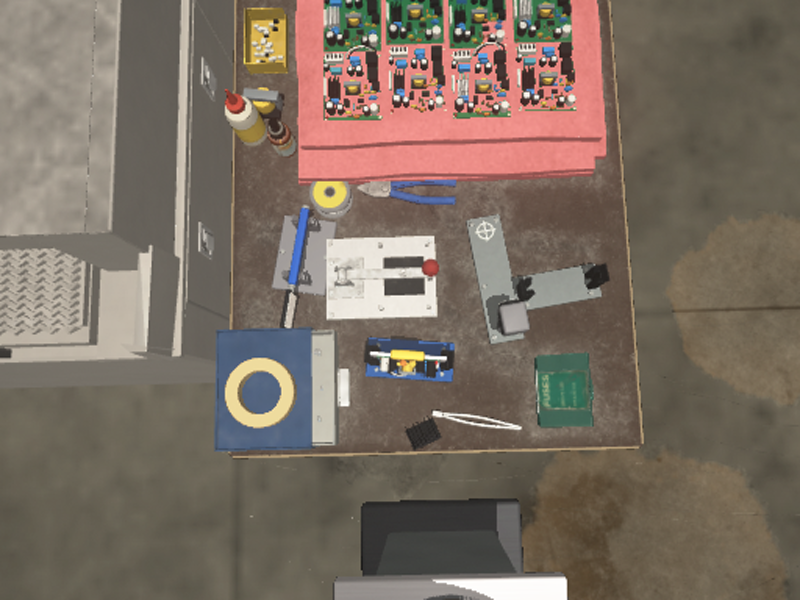

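The top view shows the stand with its cross at about (485,230), the carrier in the blue stand at (408,357), and the mirror at (298,260). I'll take enlarged crops for precise picking.

```bash
python3 - <<'E'
import cv2,numpy as np
a=np.load("top0.npz")["pixels"][:,:,::-1]; cv2.imwrite("pics/topc.png",cv2.resize(a[125:247,172:397],None,fx=3.5,fy=3.5,interpolation=cv2.INTER_CUBIC))
a=np.load("scene0.npz")["pixels"][:,:,::-1]; cv2.imwrite("pics/scc.png",cv2.resize(a[165:290,195:350],None,fx=4.5,fy=4.5,interpolation=cv2.INTER_CUBIC))
E
```

```text
(no output)
```

View pics/topc.png

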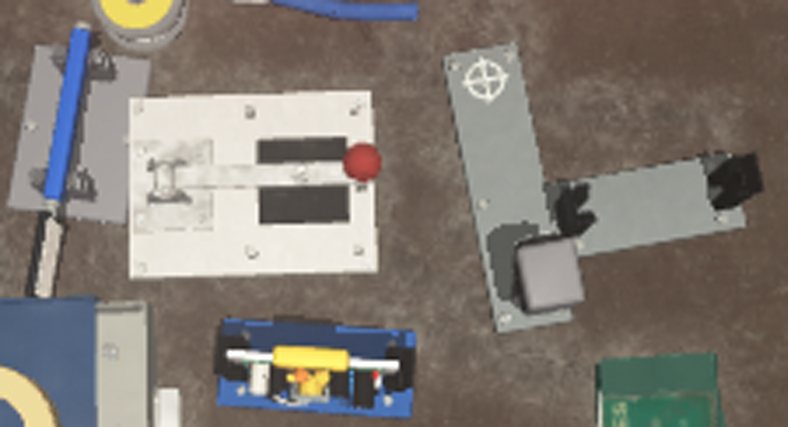

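View pics/scc.png

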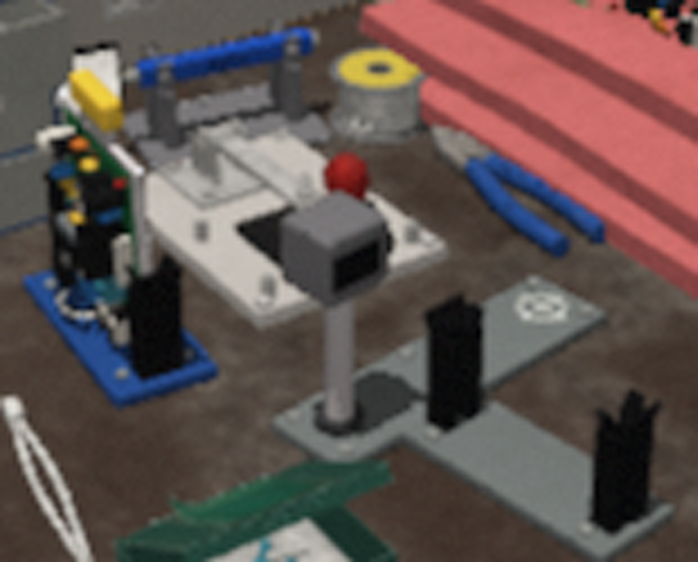

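The top crop shows the cross at (486,80), the grip bar at about (310,357), and the handle from (80,28) to (55,200). The parts face the robot, so the solder side already faces +x, like the stand's +x. That means only a small turn is needed.

```bash
cat > h.py <<'E'
import numpy as np,cv2
from scipy.optimize import least_squares
from scipy.spatial.transform import Rotation as R
def proj(c,P):
    q=(np.asarray(P)-c["T"][:3,3])@c["T"][:3,:3]; u=q@c["mtx"].T; return u[:,:2]/u[:,2:]
def world(p,L):
    L=np.asarray(L,float); c,s=np.cos(p[2]),np.sin(p[2])
    return np.c_[p[0]+c*L[:,0]-s*L[:,1],p[1]+s*L[:,0]+c*L[:,1],L[:,2]]
def fit(obs,x0):  # obs: list of (cam, local pts mm, pixels)
    f=lambda p:np.concatenate([(proj(c,world(p,np.array(L)/1000))-np.array(u)).ravel() for c,L,u in obs])
    r=least_squares(f,x0,loss="soft_l1"); return r.x,f(r.x).reshape(-1,2)
def onplane(c,uv,z):
    uv=np.atleast_2d(uv); d=np.c_[uv,np.ones(len(uv))]@np.linalg.inv(c["mtx"]).T@c["T"][:3,:3].T; o=c["T"][:3,3]
    return o+d*((z-o[2])/d[:,2:])
def blob(c,lo,hi,win):
    h=cv2.cvtColor(c["pixels"],cv2.COLOR_RGB2HSV); m=cv2.inRange(h,lo,hi); k=np.zeros_like(m); a,b,e,f=win; k[b:f,a:e]=m[b:f,a:e]
    n,l,s,ce=cv2.connectedComponentsWithStats(k); i=1+np.argmax(s[1:,4]); return (l==i).astype(np.uint8)
E
python3 - <<'E'
from h import *
t=dict(np.load("top0.npz")); s=dict(np.load("scene0.npz"))
T=lambda x,y:(172+(x+.5)/3.5-.5,125+(y+.5)/3.5-.5); S=lambda x,y:(195+(x+.5)/4.5-.5,165+(y+.5)/4.5-.5)
L=[(100,84,8)]
p,r=fit([(t,[(100,84,8),(-44,84,123),(0,53,68),(0,-53,68)],[T(486,80),T(551,270),T(582,207),T(741,180)]),
 (s,[(100,84,8),(0,53,68),(0,-53,68)],[S(541,307),S(458,305),S(632,405)])],[.4,-.1,.1])
print("stand",p,np.degrees(p[2]));print(r.round(1))
for n,c,q in(("t",t,T(486,80)),("s",s,S(541,307))):print(n,onplane(c,q,.008))
# yellow bar
m=blob(t,(20,150,120),(32,255,255),(235,218,285,235)); rr=cv2.minAreaRect(cv2.findNonZero(m)); print(rr, onplane(t,cv2.boxPoints(rr),.143).round(4).tolist(),onplane(t,[rr[0]],.143))
m=blob(s,(20,150,120),(32,255,255),(205,175,230,200)); rr=cv2.minAreaRect(cv2.findNonZero(m)); print(rr, onplane(s,[rr[0]],.135))
m=blob(t,(105,150,80),(120,255,255),(172,125,210,190)); rr=cv2.minAreaRect(cv2.findNonZero(m)); print(rr, onplane(t,cv2.boxPoints(rr),.057).round(4).tolist(),onplane(t,[rr[0]],.057))
E
```

```text
stand [ 0.54809732 -0.16653928  0.14573722] 8.350127352581202
[[ 0.1 -0.1]
 [-0.1  0.9]
 [-1.8 -0.7]
 [ 2.2 -1.5]
 [ 0.5 -0.1]
 [-1.4  0.3]
 [-0.1  0.5]]
t [[ 0.63466778 -0.06875224  0.008     ]]
s [[ 0.6336337  -0.06872962  0.008     ]]
((260.0, 229.0), (10.0, 20.0), 90.0) [[0.4526, 0.0665, 0.143], [0.4516, 0.0279, 0.143], [0.4324, 0.0285, 0.143], [0.4334, 0.0669, 0.143]] [[0.4424893  0.04744578 0.143     ]]
((216.00001525878906, 186.5), (14.849242210388184, 6.363960266113281), 45.0) [[0.44741976 0.04723974 0.135     ]]
((190.55873107910156, 157.33392333984375), (4.692203521728516, 47.8488883972168), 10.007980346679688) [[0.5576, 0.2114, 0.057], [0.6624, 0.1932, 0.057], [0.6602, 0.1831, 0.057], [0.5556, 0.2014, 0.057]] [[0.60851085 0.19733331 0.057     ]]
```

```bash
python3 -m jog '[[[0,-0.05,-0.03,0,0,0,0.09],[0,-0.06,-0.03,0,0,0,0.09],[0,-0.06,-0.03,0,0,0,0.09],[-0.0442,-0.0022,0,0,0,5.7,0.09],[-0.0442,-0.0022,0,0,0,5.7,0.09],[-0.0442,-0.0022,0,0,0,5.7,0.09],[-0.0442,-0.0022,0,0,0,5.7,0.09],[-0.0442,-0.0022,0,0,0,5.7,0.09],[-0.0442,-0.0022,0,0,0,5.7,0.06],[-0.0442,-0.0022,0,0,0,5.7,0.06],[-0.0442,-0.0022,0,0,0,5.7,0.06],[-0.0442,-0.0022,0,0,0,5.7,0.06],[-0.0442,-0.0022,0,0,0,5.7,0.06],[-0.0442,-0.0022,0,0,0,5.7,0.06],[-0.0442,-0.0022,0,0,0,5.7,0.06],[0,0,0,0,0,5.2,0.06],[0,0,0,0,0,5,0.06]]]'
cat >> h.py <<'E'
def plan(pos,yaw,n=1,z=None):
    """print tool-frame shift/turn from measured pose to a tool-down pose, tool y at yaw (deg)"""
    from plant import manip
    s=manip.observe(); M=R.from_rotvec(s["tool_rot"]); y=np.radians(yaw)
    Y=np.array([np.cos(y),np.sin(y),0]);Z=np.array([0,0,-1.]);G=R.from_matrix(np.c_[np.cross(Y,Z),Y,Z])
    print("tcp",s["tcp_pos"].round(4),"yaw",np.degrees(np.arctan2(*M.as_matrix()[[1,0],1])).round(2),"tool shift",M.inv().apply(np.array(pos)-s["tcp_pos"]).round(4),"turn",np.degrees((M.inv()*G).as_rotvec()).round(2),"F",np.round(s["contact_force"],1),"open",round(s["opening"],4),"t",s["t"])
E
python3 - <<'E'
from h import *
from plant import viewer
r=viewer.read_camera("wrist"); np.savez("w1.npz",**r); cv2.imwrite("pics/w1.png",r["pixels"][:,:,::-1])
print(r["mtx"].round(1).tolist(),r["T"].round(3).tolist())
plan([.445,.047,.2],-4)
E
```

```text
t: 2.22
tcp_pos: [0.4475, 0.0617, 0.3124]
tool_rot: [-2.31, -2.129, 0.0]
contact_force: [-0.6, 0.1, 0.4]
opening: 0.0601
grasp_force: 0.0
[[276.4, 0.0, 256.5], [0.0, 276.4, 188.8], [0.0, 0.0, 1.0]] [[0.997, -0.077, -0.026, 0.456], [-0.081, -0.947, -0.31, 0.146], [-0.001, 0.311, -0.95, 0.471], [0.0, 0.0, 0.0, 1.0]]
tcp [0.4475 0.062  0.3124] yaw -4.86 tool shift [-0.0152 -0.0011  0.1124] turn [-0.03  0.   -0.86] F [-0.8  1.2 -0.7] open 0.0604 t 2.275
```

View pics/w1.png

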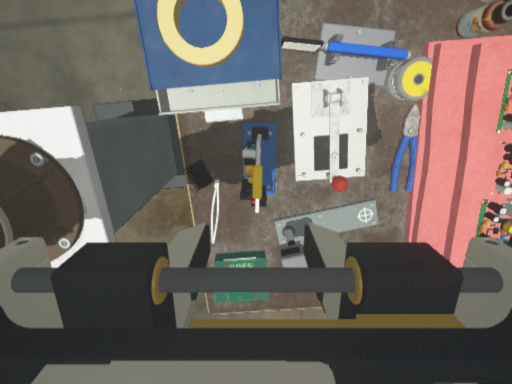

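The wrist view shows the bar at about (257,181), the cross at (366,215) and the handle from (328,47) to (410,54). I'll use it to refine the carrier and mirror positions.

```bash
python3 - <<'E'
from h import *
w=dict(np.load("w1.npz")); t=dict(np.load("top0.npz"))
def ends(m,c,z):
    p=onplane(c,cv2.findNonZero(m).reshape(-1,2).astype(float),z)[:,:2].astype(np.float32); rr=cv2.minAreaRect(p)
    vx,vy,x,y=cv2.fitLine(p,cv2.DIST_L2,0,.01,.01).ravel(); return np.round(rr[0],4),np.round(rr[1],4),np.round(p.mean(0),4),np.degrees(np.arctan2(vy,vx)).round(2)
print("bar w",ends(blob(w,(18,150,90),(32,255,255),(240,150,275,203)),w,.14))
print("bar t",ends(blob(t,(18,120,90),(34,255,255),(245,222,275,235)),t,.143))
print("handle w",ends(blob(w,(105,150,80),(120,255,255),(315,35,420,65)),w,.054))
print("handle t",ends(blob(t,(105,150,80),(120,255,255),(172,125,210,190)),t,.055))
print("cross w",onplane(w,[(366,215)],.008))
# foam top, wall, drawers by triangulation
def tri(c1,u1,c2,u2):
    A=[];b=[]
    for c,u in((c1,u1),(c2,u2)):
        d=c["T"][:3,:3]@np.linalg.inv(c["mtx"])@np.array([*u,1.]);d/=np.linalg.norm(d);P=np.eye(3)-np.outer(d,d);A.append(P);b.append(P@c["T"][:3,3])
    return np.linalg.lstsq(np.vstack(A),np.hstack(b),rcond=None)[0].round(3)
s=dict(np.load("scene0.npz"));k=.64
print("foam lower front corner",tri(t,(594*k,172*k),s,(614*k,378*k)))
print("foam left",tri(t,(299*k,181*k),s,(432*k,265*k)))
print("drawer corner",tri(t,(311*k,331*k),s,(322*k,252*k)),tri(t,(313*k,448*k),s,(225*k,272*k)))
print("wall base",onplane(t,[(232*k,200*k),(232*k,300*k)],0)[:,:2])
print("red knob",tri(t,(430*k,268*k),s,(425*k,319*k)))
E
```

```text
bar w (array([0.444 , 0.0474]), array([0.043 , 0.0185]), array([0.4467, 0.0495], dtype=float32), np.float32(-87.42))
bar t (array([0.4425, 0.0465]), array([0.0405, 0.0192]), array([0.4448, 0.0461], dtype=float32), np.float32(80.81))
handle w (array([0.6115, 0.1958]), array([0.012 , 0.1085]), array([0.6107, 0.1959], dtype=float32), np.float32(-9.9))
handle t (array([0.6093, 0.1976]), array([0.0104, 0.1064]), array([0.6091, 0.1977], dtype=float32), np.float32(-9.74))
cross w [[ 0.63750144 -0.07109416  0.008     ]]
foam lower front corner [ 0.709 -0.225  0.041]
foam left [0.71  0.196 0.044]
drawer corner [0.482 0.164 0.142] [0.334 0.163 0.151]
wall base [[0.69549386 0.30659562]
 [0.54381578 0.30438288]]
red knob [0.57  0.014 0.066]
```

```bash
python3 -m jog '[[[-0.015,-0.0016,0,0,0,0,0.06],[0,0,0.04,0,0,0,0.06],[0,0,0.05,0,0,0,0.06],[0,0,0.05,0,0,0,0.06],[0,0,0.035,0,0,0,0.06],[0,0,0.0164,0,0,0,0.06],[0,0,0,0,0,0,0.06],[0,0,0,0,0,0,0],[0,0,0,0,0,0,0],[0,0,0,0,0,0,0],[0,0,0,0,0,0,0],[0,0,0,0,0,0,0],[0,0,0,0,0,0,0]]]'
```

```text
t: 3.9
tcp_pos: [0.4459, 0.0476, 0.1214]
tool_rot: [2.305, 2.133, 0.002]
contact_force: [3.3, 0.2, -2.3]
opening: 0.0116
grasp_force: 30.0
```

```bash
python3 -m jog '[[[0,0,-0.01,0,0,0,0],[0,0,-0.025,0,0,0,0],[0,0,-0.04,0,0,0,0],[0,0,-0.04,0,0,0,0],[0,0,-0.03,0,0,-4,0],[-0.02,0.006,0,0,0,-9.2,0],[-0.04,0.0125,0,0,0,0,0],[-0.0425,0.0135,0,0,0,0,0],[-0.0425,0.0135,0,0,0,0,0],[-0.04,0.012,0,0,0,0,0],[-0.03,0.009,0,0,0,0,0],[-0.0115,0.0035,0,0,0,0,0],[0,0,0,0,0,0,0],[0,0,0,0,0,0,0]]]'
python3 - <<'E'
from h import *
from plant import viewer
plan([.548,-.1665,.266],8.35)
ims=[]
for n in("top","scene","wrist"):
    r=viewer.read_camera(n); np.savez(n+"2.npz",**r); ims.append(r["pixels"][:,:,::-1])
a=cv2.resize(ims[0][125:235,290:400],(400,400),interpolation=cv2.INTER_CUBIC); b=cv2.resize(ims[1][170:300,250:350],(308,400),interpolation=cv2.INTER_CUBIC)
cv2.imwrite("pics/p2.png",np.hstack([a,b]))
E
```

```text
t: 5.65
tcp_pos: [0.5452, -0.1652, 0.2662]
tool_rot: [-2.042, -2.386, -0.001]
contact_force: [0.4, 0.1, -1.6]
opening: 0.0119
grasp_force: 30.0
tcp [ 0.5452 -0.1652  0.2662] yaw 8.87 tool shift [-0.0017  0.0026  0.0001] turn [-0.03 -0.07  0.52] F [ 0.4  0.1 -1.6] open 0.0119 t 5.65
```

View pics/p2.png

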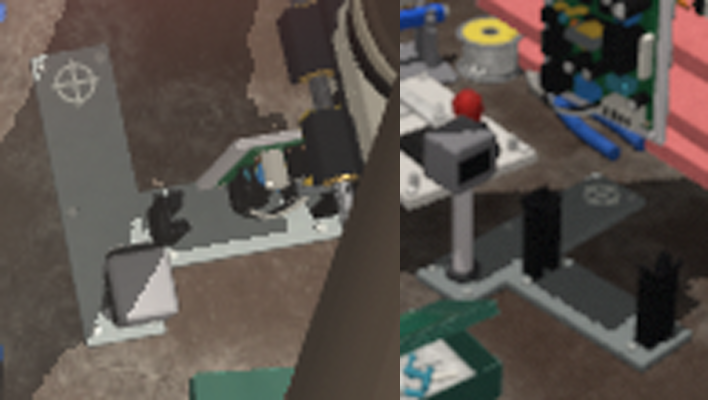

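The board hangs over the stand, its lower edge clear of both uprights. I need a tighter fix on the groove, so I'll combine a wrist view with enlarged upright crops.

```bash
python3 - <<'E'
from h import *
w=dict(np.load("wrist2.npz"));t=dict(np.load("top0.npz"));s=dict(np.load("scene0.npz"))
print(w["T"].round(3).tolist())
up=lambda a,W,H:cv2.resize(a[:,:,::-1],(W,H),interpolation=cv2.INTER_CUBIC)
A=up(t["pixels"][165:200,325:395],480,240)      # 6.857x
B=up(s["pixels"][220:290,285:350],320,345)[:240]  # 4.92x
B=up(s["pixels"][225:285,285:345],320,320)       # 5.333x
C=w["pixels"][:280,:,::-1]
can=np.zeros((600,800,3),np.uint8);can[:240,:480]=A;can[:320,480:]=B;can[320:600,:512]=C
cv2.imwrite("pics/c3.png",can)
T=lambda x,y:(172+(x+.5)/3.5-.5,125+(y+.5)/3.5-.5)
P=onplane(t,[T(*q) for q in[(445,57),(497,331),(518,42),(546,180),(590,254),(745,227)]],.008)[:,:2]
for i in(0,2,4):
    d=P[i+1]-P[i];print(np.degrees(np.arctan2(d[1],d[0])).round(2))
E
```

```text
[[0.988, 0.148, 0.047, 0.534], [0.155, -0.939, -0.307, -0.082], [-0.001, 0.31, -0.951, 0.425], [0.0, 0.0, 0.0, 1.0]]
-171.74
-171.46
-81.65
```

View pics/c3.png

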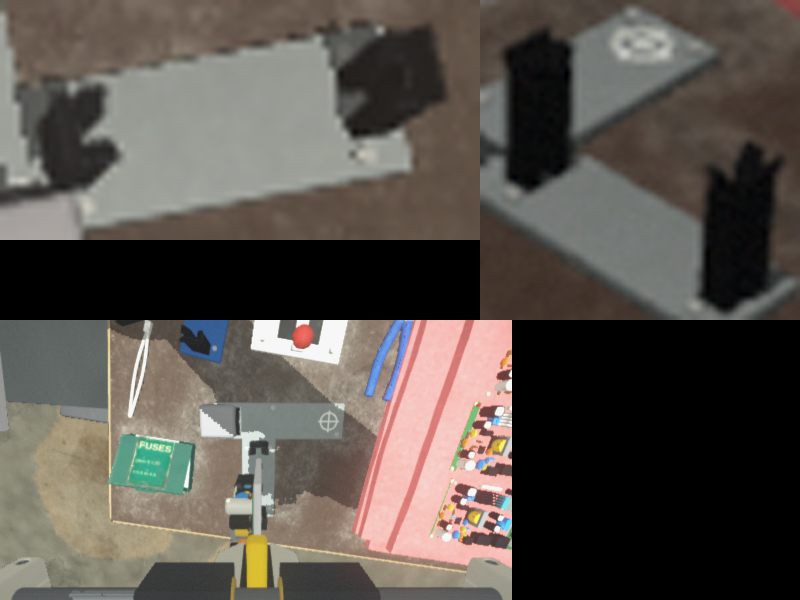

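```bash
python3 - <<'E'
from h import *
w=dict(np.load("wrist2.npz"));t=dict(np.load("top0.npz"));s=dict(np.load("scene0.npz"))
yaw=np.radians(8.35);c,si=np.cos(yaw),np.sin(yaw)
# cross ring by segmentation centroid-ish: local bright
g=cv2.cvtColor(w["pixels"],cv2.COLOR_RGB2GRAY)[88:116,314:345]
m=(g>np.median(g)+30);ys,xs=np.nonzero(m);print("cross px",(xs.min()+xs.max())/2+314,(ys.min()+ys.max())/2+88,m.sum())
q=onplane(w,[((xs.min()+xs.max())/2+314,(ys.min()+ys.max())/2+88)],.008)[0];print("cross w2",q,"origin",q[0]-(.1*c-.084*si),q[1]-(.1*si+.084*c))
# bar check
M=blob(w,(18,150,90),(32,255,255),(240,200,275,290));x,y,W,H=cv2.boundingRect(M);print("bar px",x,y,W,H)
a=np.radians(8.87);X=np.array([np.cos(a),np.sin(a)]);Y=np.array([-X[1],X[0]])
for dz in(.282-.0045,.282+.012):
  print(proj(w,[[*(np.array([.5452,-.1652])+sx*X+sy*Y),dz] for sx in(-.006,.006) for sy in(-.021,.021)]).round(1).tolist())
for p in([.548,-.1665],[.5495,-.1675]):
  P=world([*p,yaw],np.array([(0,53,68),(0,43,68),(0,-43,68),(0,-57,68)])/1e3)
  print((( proj(t,P)+.5-[325,165])*6.857).round(0).tolist(),((proj(s,P)+.5-[285,225])*5.333+[480,0]).round(0).tolist())
E
```

```text
cross px 331.0 99.5 164
cross w2 [ 0.63923844 -0.06668159  0.008     ] origin 0.552496943819024 -0.16431310534706933
bar px 240 209 28 58
[[244.3, 275.6], [243.4, 213.5], [263.5, 275.6], [264.2, 213.5]]
[[243.0, 293.3], [241.9, 226.0], [264.2, 293.4], [265.0, 226.0]]
[[80.0, 128.0], [112.0, 122.0], [386.0, 75.0], [431.0, 67.0]] [[536.0, 44.0], [554.0, 54.0], [727.0, 151.0], [757.0, 168.0]]
[[83.0, 123.0], [115.0, 118.0], [389.0, 70.0], [434.0, 62.0]] [[540.0, 44.0], [559.0, 54.0], [732.0, 151.0], [762.0, 168.0]]
```

```bash
python3 - <<'E'
from h import *
s=dict(np.load("scene2.npz"));t=dict(np.load("top2.npz"))
for d in(-2,0,2):
    P=world([.5452,-.1652,np.radians(8.87)],np.array([(2.5,-49+d,152.8),(-2.5,-49+d,152.8),(2.5,49+d,152.8)])/1e3)
    print(d,((proj(s,P)+.5-[250,170])*[3.08,3.077]+[400,0]).round(0).tolist(),((proj(t,P)+.5-[290,125])*3.636).round(0).tolist())
E
python3 -m jog '[[[-0.002,0.003,0.03,0,0,0.5,0],[0,0,0.03,0,0,0,0],[0,0,0.02,0,0,0,0],[0,0,0,0,0,0,0]]]'
python3 - <<'E'
from h import *
from plant import viewer
plan([.5485,-.1667,.186],8.35)
ims=[]
for n in("top","scene","wrist"):
    r=viewer.read_camera(n); np.savez(n+"3.npz",**r); ims.append(r["pixels"][:,:,::-1])
b=cv2.resize(ims[1][190:285,275:355],(505,600),interpolation=cv2.INTER_CUBIC);a=cv2.resize(ims[0][160:210,325:375],(290,290),interpolation=cv2.INTER_CUBIC);c=cv2.resize(ims[2][110:290,220:300],(134,300))
c=cv2.resize(ims[2][110:230,205:321],(290,300),interpolation=cv2.INTER_CUBIC)
cv2.imwrite("pics/p4.png",np.hstack([b,np.vstack([a,c,np.zeros((10,290,3),np.uint8)])]))
E
```

```text
-2 [[667.0, 144.0], [662.0, 147.0], [547.0, 87.0]] [[381.0, 152.0], [384.0, 161.0], [200.0, 186.0]]
0 [[664.0, 143.0], [659.0, 146.0], [545.0, 86.0]] [[378.0, 153.0], [380.0, 162.0], [196.0, 186.0]]
2 [[662.0, 142.0], [656.0, 145.0], [542.0, 84.0]] [[374.0, 154.0], [376.0, 163.0], [193.0, 187.0]]
t: 6.3
tcp_pos: [0.5479, -0.1671, 0.1851]
tool_rot: [-2.052, -2.375, 0.002]
contact_force: [0.5, 0.9, -0.8]
opening: 0.0119
grasp_force: 30.0
tcp [ 0.5479 -0.1671  0.1851] yaw 8.34 tool shift [ 0.0004  0.0006 -0.0009] turn [-0.15 -0.07 -0.01] F [ 0.5  0.9 -0.8] open 0.0119 t 6.3
```

View pics/p4.png

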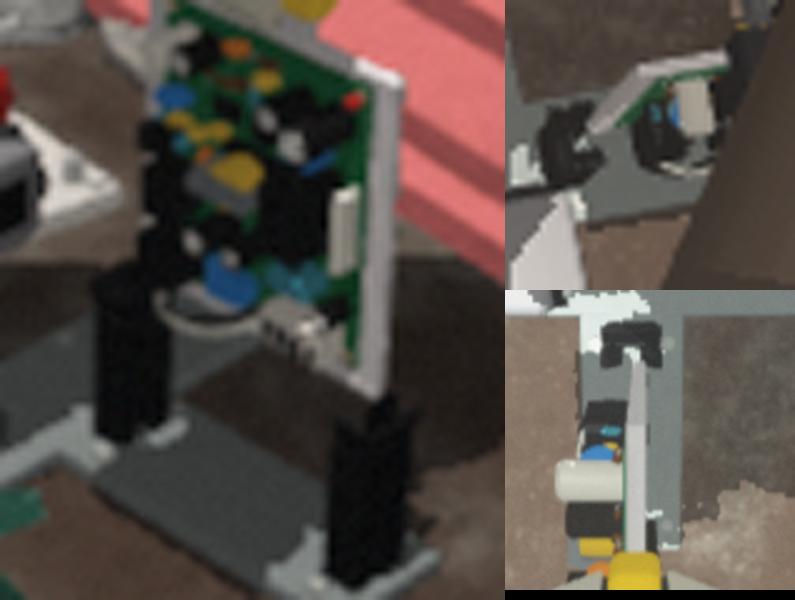

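The frame's lower edge sits over the notches at both ends: the far notch at (632,345) with the frame at (636,365), and the near corner at (370,395) above its upright. I'll lower it gently.

```bash
python3 -m jog '[[[0,0,0.006,0,0,0,0],[0,0,0.006,0,0,0,0],[0,0,0.006,0,0,0,0]]]';python3 -m jog '[[[0,0,0.007,0,0,0,0],[0,0,0.007,0,0,0,0],[0,0,0.004,0,0,0,0],[0,0,0,0,0,0,0]]]'
```

```text
t: 6.82
tcp_pos: [0.5488, -0.1683, 0.1681]
tool_rot: [-2.055, -2.376, -0.0]
contact_force: [-1.4, 0.8, -0.1]
opening: 0.0119
grasp_force: 30.0
t: 7.32
tcp_pos: [0.5485, -0.1681, 0.1497]
tool_rot: [-2.054, -2.376, 0.001]
contact_force: [-1.1, 0.1, -2.7]
opening: 0.0116
grasp_force: 30.0
```

```bash
python3 -m jog '[[[0,0,0.008,0,0,0,0],[0,0,0.008,0,0,0,0],[0,0,0.007,0,0,0,0],[0,0,0.003,0,0,0,0],[0,0,0.002,0,0,0,0],[0,0,0.001,0,0,0,0],[0,0,0,0,0,0,0]]]'
```

```text
t: 8.2
tcp_pos: [0.5492, -0.168, 0.1217]
tool_rot: [2.054, 2.376, 0.001]
contact_force: [-1.7, 2.2, 4.9]
opening: 0.0119
grasp_force: 30.0
```

```bash
python3 -m jog '[[[0,0,0.001,0,0,0,0],[0,0,0,0,0,0,0.045],[0,0,0,0,0,0,0.045],[0,0,0,0,0,0,0.045],[0,0,-0.01,0,0,0,0.045],[0,0,-0.03,0,0,0,0.045],[0,0,-0.045,0,0,0,0.045],[0,0,-0.045,0,0,0,0.045]]]'
python3 -m jog '[[[0.044,0.014,0,0,0,0,0.045],[0.044,0.014,0,0,0,0,0.045],[0.044,0.014,0,0,0,0,0.045],[0.044,0.014,0,0,0,0,0.045],[0.044,0.014,0,0,0,0,0.045],[0.044,0.014,0,0,0,0,0.045],[0.044,0.014,0,0,0,0,0.045],[0.044,0.014,0,0,0,0,0.045],[0,0,0,0,0,-10.25,0.045],[0,0,0,0,0,-10.25,0.045],[0,0,0,0,0,-10.25,0.045],[0,0,0,0,0,-10.25,0.045],[0,0,0,0,0,-10.25,0.045],[0,0,0,0,0,-10.25,0.045],[0,0,0,0,0,-10.25,0.045],[0,0,0,0,0,0,0.045]]]'
python3 - <<'E'
from h import *
from plant import viewer
plan([.6085,.197,.2],80.1)
r=viewer.read_camera("wrist"); np.savez("w5.npz",**r); s=viewer.read_camera("scene"); np.savez("s5.npz",**s)
a=np.zeros((600,800,3),np.uint8);a[:384,:512]=r["pixels"][:,:,::-1]
a[384:,:288]=cv2.resize(s["pixels"][190:285,270:397,::-1],(288,216),interpolation=cv2.INTER_CUBIC);t=viewer.read_camera("top");np.savez("t5.npz",**t)
a[384:,288:558]=cv2.resize(t["pixels"][125:205,300:400,::-1],(270,216),interpolation=cv2.INTER_CUBIC)
a[:288,512:]=cv2.resize(t["pixels"][100:200,130:230,::-1],(288,288),interpolation=cv2.INTER_CUBIC)
cv2.imwrite("pics/w5.png",a)
print("handle w",(lambda p:(cv2.minAreaRect(p)[:2],np.degrees(np.arctan2(*cv2.fitLine(p,cv2.DIST_L2,0,.01,.01).ravel()[[1,0]]))))(onplane(r,cv2.findNonZero(blob(r,(105,150,80),(120,255,255),(200,0,330,384))).reshape(-1,2).astype(float),.055)[:,:2].astype(np.float32)))
E
```

```text
t: 9.2
tcp_pos: [0.5487, -0.1685, 0.2521]
tool_rot: [2.055, 2.376, -0.0]
contact_force: [1.0, 0.2, 0.7]
opening: 0.045
grasp_force: 0.0
t: 11.2
tcp_pos: [0.6091, 0.1959, 0.2509]
tool_rot: [0.275, 3.129, 0.0]
contact_force: [0.0, -0.0, -0.7]
opening: 0.0449
grasp_force: 0.0
tcp [0.6091 0.1959 0.2509] yaw 79.95 tool shift [0.0009 0.001  0.0509] turn [ 0.02  0.03 -0.15] F [ 0.  -0.  -0.7] open 0.0449 t 11.2
handle w (((0.6107001900672913, 0.19683417677879333), (0.008937954902648926, 0.10605741292238235)), np.float32(-9.8755865))
```

View pics/w5.png

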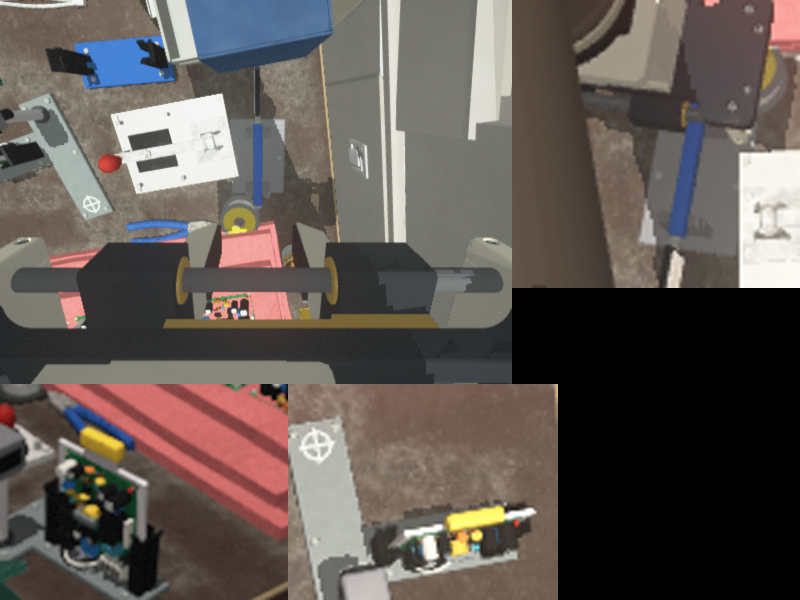

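The carrier is seated upright in the groove. In the wrist view the handle runs along column 258 and the wall's base lies near (338,210). I'll check the gripper's clearance to that wall.

```bash
python3 - <<'E'
from h import *
r=dict(np.load("w5.npz"))
print(onplane(r,[(326,100),(338,210),(330,150)],0).round(3).tolist())
print(proj(r,[[.61,.305,z] for z in(0,.1,.2)]).round(0).tolist())
E
```

```text
[[0.546, 0.306, 0.0], [0.716, 0.309, 0.0], [0.618, 0.305, 0.0]]
[[329.0, 145.0], [351.0, 159.0], [393.0, 185.0]]
```

```bash
python3 -m jog '[[[0.0006,0.0011,0.04,0,0,-0.15,0.03],[0,0,0.05,0,0,0,0.03],[0,0,0.05,0,0,0,0.03],[0,0,0.04,0,0,0,0.03],[0,0,0.015,0,0,0,0.03],[0,0,0.01,0,0,0,0.03]]]' && python3 -m jog '[[[0,0,0.0065,0,0,0,0.03],[0,0,0.003,0,0,0,0.03],[0,0,0,0,0,0,0],[0,0,0,0,0,0,0],[0,0,0,0,0,0,0],[0,0,0,0,0,0,0],[0,0,0,0,0,0,0]]]'
```

```text
t: 12.1
tcp_pos: [0.6091, 0.1975, 0.0454]
tool_rot: [0.27, 3.129, 0.0]
contact_force: [-0.1, -0.2, 0.1]
opening: 0.0297
grasp_force: 0.0
t: 12.98
tcp_pos: [0.6089, 0.1975, 0.0362]
tool_rot: [0.269, 3.129, 0.001]
contact_force: [-0.8, -0.2, 5.7]
opening: 0.0117
grasp_force: 30.0
```

```bash
python3 -m jog '[[[0,0,-0.01,0,0,0,0],[0,0,-0.03,0,0,0,0],[0,0,-0.045,0,0,0,0],[0,0,-0.045,0,0,0,0],[0,0,-0.03,0,0,0,0],[-0.01,-0.025,0,0,0,0,0],[-0.018,-0.045,0,0,0,0,0],[-0.018,-0.047,0,0,0,0,0],[-0.018,-0.047,0,0,0,0,0],[-0.018,-0.047,0,0,0,0,0],[-0.018,-0.047,0,0,0,0,0],[-0.018,-0.046,0,0,0,0,0],[-0.0103,-0.025,0,0,0,0,0],[0,0,0,0,0,9,0],[0,0,0,0,0,9,0],[0,0,0,0,0,9,0],[0,0,0,0,0,9,0],[0,0,0,0,0,9,0],[0,0,0,0,0,9,0],[0,0,0,0,0,0,0]]]'
python3 - <<'E'
from h import *
plan([.6788,-.1486,.081],26.15)
E
```

```text
t: 15.48
tcp_pos: [0.6788, -0.1484, 0.1958]
tool_rot: [-1.659, -2.668, 0.001]
contact_force: [0.4, 0.6, -0.8]
opening: 0.0114
grasp_force: 30.0
tcp [ 0.6788 -0.1484  0.1958] yaw 26.26 tool shift [-0.0002 -0.      0.1148] turn [-0.03 -0.01  0.11] F [ 0.4  0.6 -0.8] open 0.0114 t 15.475
```

```bash
python3 -m jog '[[[0,0,0.03,0,0,0.1,0],[0,0,0.035,0,0,0,0],[0,0,0.03,0,0,0,0],[0,0,0.015,0,0,0,0],[0,0,0.0048,0,0,0,0],[0,0,0,0,0,0,0],[0,0,0,0,0,0,0]]]'
python3 - <<'E'
from h import *
from plant import viewer
plan([.6788,-.1486,.081],26.15)
a=np.zeros((600,800,3),np.uint8)
s=viewer.read_camera("scene");t=viewer.read_camera("top");w=viewer.read_camera("wrist")
for n,c in(("s6",s),("t6",t),("w6",w)):np.savez(n+".npz",**c)
C=np.array([.6355,-.0696]);mx=np.array([np.cos(np.radians(206.15)),np.sin(np.radians(206.15))]);my=np.array([-mx[1],mx[0]])
for c in(s,t,w):print(proj(c,[[*(C+y*my),.095+z] for y,z in((0,0),(-.024,.022),(.024,.022),(.024,-.022),(-.024,-.022))]).round(1).tolist())
a[:300,:400]=cv2.resize(s["pixels"][185:275,270:390,::-1],(400,300),interpolation=cv2.INTER_CUBIC)
a[:300,400:]=cv2.resize(t["pixels"][110:200,290:410,::-1],(400,300),interpolation=cv2.INTER_CUBIC)
a[300:,:400]=cv2.resize(w["pixels"][:,:,::-1],(400,300),interpolation=cv2.INTER_CUBIC)
a[300:,400:]=cv2.resize(w["pixels"][60:240,160:400,::-1],(400,300),interpolation=cv2.INTER_CUBIC)
cv2.imwrite("pics/p6.png",a)
E
```

```text
t: 16.35
tcp_pos: [0.6797, -0.1489, 0.0822]
tool_rot: [1.661, 2.664, 0.001]
contact_force: [-0.2, -0.3, -0.4]
opening: 0.0117
grasp_force: 30.0
tcp [ 0.6797 -0.1489  0.0822] yaw 26.12 tool shift [ 0.0006 -0.0007  0.0012] turn [ 0.09  0.06 -0.03] F [-0.2 -0.3 -0.4] open 0.0117 t 16.35
[[317.3, 199.7], [307.7, 188.5], [327.9, 193.5], [326.9, 211.0], [307.1, 205.7]]
[[314.3, 136.8], [304.9, 139.2], [325.6, 128.5], [323.2, 134.5], [303.5, 144.7]]
[[244.6, 84.2], [241.5, 15.5], [243.4, 139.7], [246.7, 129.1], [245.7, 38.7]]
```

View pics/p6.png

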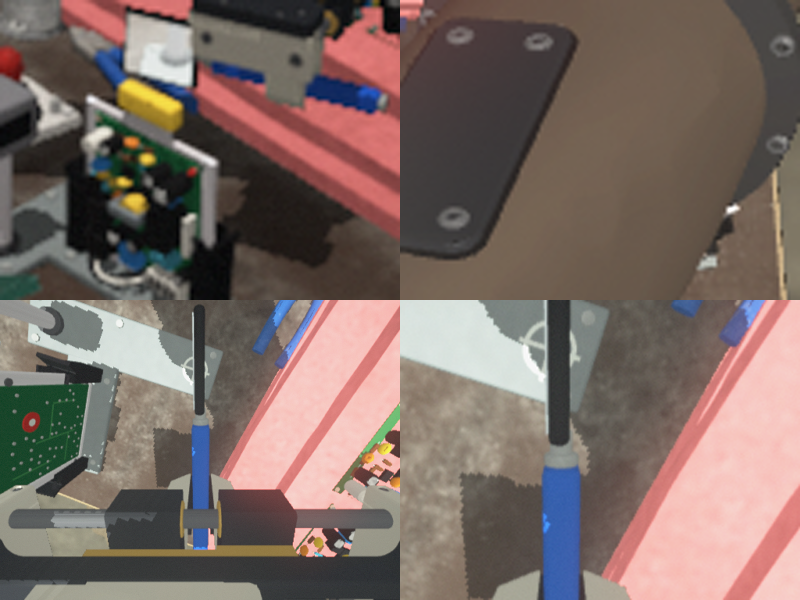

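The mirror is upright over the cross, with its glass towards the board and lens. As a last check I'll compare the red dot and cross in this wrist view with the stand pose I assumed.

```bash
python3 - <<'E'
from h import *
w=dict(np.load("w6.npz"))
h=cv2.cvtColor(w["pixels"],cv2.COLOR_RGB2HSV);m=(cv2.inRange(h,(0,130,90),(8,255,255))|cv2.inRange(h,(172,130,90),(180,255,255)))
k=np.zeros_like(m);k[135:180,20:62]=m[135:180,20:62];x,y,W,H=cv2.boundingRect(cv2.findNonZero(k));print("dot",x+W/2,y+H/2,W,H,"cross ~ (249.4,87)")
for p in([.5488,-.1672],[.551,-.1672],[.5488,-.1695]):
    print(proj(w,world([*p,np.radians(8.35)],np.array([(2.5,14,85),(100,84,8)])/1e3)).round(1).tolist())
E
```

```text
dot 39.5 156.0 23 26 cross ~ (249.4,87)
[[45.0, 154.4], [249.2, 89.5]]
[[48.8, 156.1], [251.7, 90.8]]
[[44.1, 158.0], [247.9, 92.2]]
```

```bash
python3 -m jog '[[[0.0006,-0.0007,0.001,0,0,0,0],[0,0,0,0,0,0,0],[0,0,0,0,0,0,0],[0,0,0,0,0,0,0]]]'; python3 -c "
from plant import workorder
print(workorder.job_done())"
```

```text
t: 17.0
tcp_pos: [0.678, -0.1484, 0.0799]
tool_rot: [1.663, 2.666, 0.0]
contact_force: [-0.2, 0.4, -1.4]
opening: 0.0117
grasp_force: 30.0
the job is handed in; nothing more can be done
None
```

I handed the job in at 17 s: the board is fully down in the inspection groove with the solder side towards the cross, and the arm is still holding the mirror at its computed angle over the cross. The red dot and cross were within about 3 mm of where I expected them, but I had no view through the lens to confirm the dot is centred in the glass.

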